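Clamp a printing block on the engraving board with a cam-lever strap clamp

ROBOT

A 6-joint arm with a two-finger parallel gripper is mounted at the origin on a cart in front of the work surface, level with it; the furniture and walls round the work are solid. World frame = base frame: x ahead of the robot, y to its left, z up, the work surface at z = 0. Lengths are in mm, angles in degrees, forces in N, time in s.
With the tool pointing down it reaches from about 350 to 850 mm from the base axis. Payload 8.1 kg.
Tool frame: the origin (TCP) lies at the very end of the fingers, on their centre line; the grasp point (between the pads) lies 19 mm behind it (r.grasp_offset is the distance from the TCP to the grasp point, in mm); z points along the fingers, y is the line along which they close (so a half turn about z gives the same grasp; the last joint's range is limited). The gripper opens to 85 mm and grips with 20 to 120 N. Pads are 22 mm wide; open, the fingers measure 114 mm over their backs; the gripper's body (76 mm by 85 mm) begins 54 mm behind the grasp point. The pads swing forward as they close: fully open they stand 13 mm farther back than shut.
Start: joints at [65.523, 7.471, 85.268, -0, 87.261, -4.893], TCP at [201.089, 565.304, 231.292] pointing down, gripper open.
Joint ranges: [-169.43, 169.43], [-51.17, 129.36], [1.28, 143.12], [-76.62, 256.62], [0, 156.53], [-152.29, 152.29]. Speed limits (degrees/s): [136.94, 136.94, 159.86, 180, 180, 180].

INTERFACE

Orientations are given as [roll, pitch, yaw] about the fixed x, y, z axes, in that order (R = Rz(yaw) Ry(pitch) Rx(roll)).
In Python, from bench import r gives the robot as it stands.
- The arm moves only by the tool carry_out, never from a script. Its argument "commands" is a list of rows, each an object with "jaw": the finger opening in m, from 0 to 0.0854; "translation": the shift along the tool's x, y, z in m, a list of three; "spin": the turn about the tool's z in rad. A call has exactly 8 rows; each row shifts and turns the commanded pose from where the row before left it, along the tool's axes as they then stand; what a row does not reach is not made up. A row lasts 1/12 s, in which the tool goes at most 41.7 mm and 7.16 degrees, less where a joint would pass 70% of its speed; a pose out of reach is approached as far as the arm can. A call is refused whole if a number of a shift passes 0.0417 or a number of a turn 0.125, either way. A call with a gripper value outside its range is refused whole. The fingers move at their own pace and stop on an object; "squeeze" is the grip in N (left out, the last holds). Time passes only in rows, so rows that do not move let the fingers close, or fill a call up. It gives the time, the measured TCP pose, the force, the opening and the grip force at its end, in the units of the state.
- r.sense(): the state, without advancing time (a new reading comes with each control period).
- r.snapshot(name): name is "scene" or "top"; returns a dict with "pixels" (420x560x3 uint8, blue, green, red), "K" (3x3 intrinsics, pixels), "dist_coeffs" ([k1, k2, p1, p2, k3] as OpenCV has them; the pictures are not rectified), "extrinsics" (4x4, takes a point from camera to world coordinates). Camera axes: x right, y down, z forward; pixel columns grow to the right and rows downward; lengths in mm; the calibration is good to about 2 mm. A picture is of the moment at which its call begins. There is no depth.
- r.hand_in(): hands the job in; it is judged then, once.
Trained networks look in a picture, given as the dict that the camera call returned (one of the last four; its "shot" number tells which), for a name from the list of things; names that differ only in an ending like _2 or _b are one class to them, and where a whole thing is asked for, a point or a joint stands for the part that bears it (a point fixed in the world has none). Each returns a list of dicts, best first, with "score" (0 to 1); they miss things now and then, are a little off and sometimes report something else, mostly with a low value. They report only what shows in the picture. A call takes as long as a camera call.
- r.spot_in(picture, target): "xy" ([column, row] in pixels, amid what is visible of it).
- r.regions_of(picture, target): "pixels" (420x560 bool, what is visible of it) and "xy" ([column, row] in pixels, amid what is visible of it).
- r.landmark_of(picture, target): "xy" ([column, row] in pixels: a listed point, or the origin of a listed thing).
The state is a dict: "time": time; "joint_pos": joint angles; "qd": joint speeds; "joint_efforts": joint torques, N m; "tool_pos": TCP position; "tcp_rot": TCP orientation; "ft_force": force on the tool from outside, world axes, zero at the start; "wrist_torque": the same for the moment, N m; "finger_gap": finger opening in mm; "grip_force": force on a finger pad.
Only numpy, scipy, OpenCV 4.12 (cv2) and the standard library are available. Lean on these libraries where they do the work, as an engineer would, in place of code of your own. Each camera call takes 0.05 s, during which the arm holds its last target. There are 200 camera calls.

TASK

Make the copper-faced printing block fast on the engraving board: push it right into the corner so that it lies flat against both wooden fences, then swing the clamp's strap round to its stop over the block's bare wooden shoulder. Screw the bar nut down until the cam lever, as you close it, first meets firm resistance about midway through its swing (not near the start, not near the end), then close the lever fully and leave the block clamped in the corner. Do not disturb the tin, the beaker and the chalk block round the board.

Things in the scene. Friction and masses are not known exactly. Their poses are not given: they have to be found in the camera images.
- work_board: Fixed plywood engraving board, 273 x 335 x 16 mm; place and yaw vary. Origin on its underside, near its middle; at yaw 0 board x points away from the robot, y left, z up. In its frame (mm) the plywood runs from x -145 to 128 and y -205 to 130, top z 16. All positions 'in the board's frame' below are from this origin.
- fence_corner (a point): Far left inner corner on the board's top, where the faces of two wooden fences meet (x 85, y 100, z 16 mm in the board's frame; axes as the board's). Both fences are 18 mm high and 24 thick; the back one runs 102 mm from here along -y, the side one 215 mm along -x.
- printing_block: Loose wooden printing block, 140 (x) x 100 (y) x 20 mm, 0.4 to 0.9 kg. A 3 mm copper plate, 132 x 60 mm, lies on top from y -14 to 46; the 36 mm along the -y side are bare wooden shoulder. Origin: centre of underside. It starts on the board, near right of the corner, turned up to 0.2 rad. Home in the corner its origin is at x 15, y 50, z 16 mm in the board's frame, shoulder top at z 36.
- stud (a point): Foot of the clamp's fixed upright stud, on the board's top (x 60, y -85 mm in the board's frame): 12 mm thick, flange of radius 21, 5 high; the stud ends 104 mm above this point. A fixed steel heel block, 38 x 36 mm, 30 high, on a plate 50 x 62, stands 78 mm from it towards -y; a pin on it stops the strap's tail.
- strap_swing (a joint): Swing of the clamp's strap about the stud (rad), counter-clockwise from above; stays where left. 0: at its stop, nose along board +y, foot over the home block's shoulder at x 60, y 20 mm in the board's frame, lever end over the heel block. Starts at 2.0 to 2.4, nose to the near right, clear of the block. Push the strap's side clockwise (about 1 N at the nose) to bring it to 0.
- strap_nose (a point): Point in the middle of the steel strap, 90 mm from the stud's axis towards the nose; y axis along the strap to the nose, which ends 41 mm further; z up. The strap is 30 mm wide and 14 thick; here its middle is 73 mm over the board's underside at the start, a few mm lower later.
- clamp_foot: The strap's pressing foot: round rubber pad, radius 11, 105 mm from the stud, springing under load (20 N/mm, up to 8 mm). Origin: centre of its underside. Lever open, it starts 8.5 to 14 mm above the shoulder's level. The nut lowers it 1.72 mm per rad; the lever lowers it 1.7 mm by a third of its swing, 4.7 by half, 7.3 by two thirds, 7.9 when shut. Right gap with the lever open: 4.5 mm (3 to 6).
- bar_nut (a joint): Turn of the nut on the stud (rad), growing clockwise from above, which screws it down (0.7 mm per rad). Starts at 0 to 3.2; end stop at 8. Friction of 0.26 N m (7.5 N at 35 mm from the axis) resists and holds it where it is left, also under load.
- nut_bar (a point): Centre of the steel bar nut, at the height of its round bar (9 mm thick, along this point's x axis, ending 40 mm either side in balls of radius 7.5): 92 mm over the board's underside at nut 0. Hub radius 16, 13 at the bar; the stud stands 29 mm above the bar, the strap's top lies 17 mm below it.
- cam_lever (a joint): Swing of the cam lever on the strap's tail (rad). 0: open, standing up, leaning 0.35 rad away from the nut; 1.3: shut, flat along the strap's line away from the nut, over-centre, where it stays. Starts at 0 to 0.15. Friction 0.1 N m (1.2 N at the grip) and, once the foot meets the block, 5 to 12 N at the grip until 1.0 rad, whence it snaps shut.
- lever_pivot (a point): The cam lever's pivot, in the middle of the strap's narrow tail, 75 mm from the stud's axis; y axis along the strap to the nose, so the lever swings towards -y. About 63 mm over the board's underside, up to 5 mm higher when shut.
- lever_grip (a point): Middle of the lever's black grip, 85 mm from the lever's pivot; the grip is 24 mm wide, 15 thick and 52 long (58 to 110 mm from the pivot).
- tin: Bystander: small closed crayon tin, 49 x 72 x 18 mm, loose to the right of the board. Origin at the centre of its underside.
- beaker: Bystander: steel beaker, 77 mm across, 101 high, loose, behind the board on the left. Origin at the centre of its underside.
- chalk: Bystander: paper-wrapped chalk block, 58 x 108 x 34 mm, loose, to the left of the board. Origin at the centre of its underside.

How it is judged (in metres and radians):
On the way, in this order (a step that is already met when the one before it is completed fails the run):
1. the block lies in the corner, against both fences (within 4 mm) (x of printing_block in the frame of work_board above 0.011 m and y of printing_block in the frame of work_board above 0.046 m and angle between the x axis of printing_block and the x axis of work_board, either way round below 0.04 rad and z of printing_block in the frame of work_board below 0.019 m), for 0.2 s.
2. the strap is swung to its stop over the block's shoulder, the lever still open (value of joint strap_swing below 0.08 rad and value of joint cam_lever below 0.35 rad), for 0.2 s.
3. the lever, on its way between a quarter and three quarters of its swing, meets the resistance of the foot pressing on the block (value of joint cam_lever between 0.33 and 1 rad and contact force between clamp_foot and printing_block above 6 N), for 0.04 s.
At the end, for the whole second after the job is handed in: The block rests on the board against both fences (4 mm, 0.04 rad), the strap is at its stop over it (0.08 rad), the lever is closed (over 1.2 rad) and the foot presses on the block with 25 to 120 N, as when the lever first resisted between a third and two thirds of its swing (all of step 1 and value of joint strap_swing below 0.08 rad and value of joint cam_lever above 1.2 rad and contact force between clamp_foot and printing_block between 25 and 120 N and linear speed of printing_block below 0.01 m/s); the robot touches nothing.
It fails at once if the tin, the beaker or the chalk block is pushed more than 20 mm (distance of any of beaker, chalk, tin from where it was at the start of the episode above 0.02 m).
It also fails if it takes over 72 s, if anything falls off the work surface, if the arm or the gripper's body presses on something with over 40 N, if the wrist force passes 120 N, or if a joint passes its speed limit or range.

## Working session

There is one attempt and no reset: what is moved stays moved. The work goes in short steps, Python scripts to look and compute and a tool call to move; the robot and the scene stay as the last step left them, time stands still between calls to the robot, and variables do not carry over. Pictures are saved under pics/ and viewed, at most 10 in all, crops included, and the job is handed in when it is done.

Besides the shell and the picture viewer there is one more tool, called by a JSON object that holds its "name" and its "arguments". carry_out: Moves the arm, as the interface text tells. Its arguments: {"type":"object","properties":{"commands":{"type":"array","items":{"type":"object","properties":{"jaw":{"type":"number"},"translation":{"type":"array","items":{"type":"number"}},"spin":{"type":"number"}}}},"squeeze":{"type":"number"}},"required":["commands"]}

```bash
ls; mkdir -p pics
cat > h.py <<'E'
import numpy as np, cv2
from bench import r
def ray(p,xy):
    u=cv2.undistortPoints(np.array([[xy]],float),np.array(p["K"],float),np.array(p["dist_coeffs"],float))[0,0]
    T=np.array(p["extrinsics"],float); return T[:3,3],T[:3,:3]@np.array([u[0],u[1],1])
def atz(p,xy,z):
    o,d=ray(p,xy); return o+d*(z-o[2])/d[2]
def proj(p,X):
    T=np.linalg.inv(np.array(p["extrinsics"],float))
    rv=cv2.Rodrigues(T[:3,:3])[0]
    return cv2.projectPoints(np.array(X,float).reshape(-1,1,3),rv,T[:3,3],np.array(p["K"],float),np.array(p["dist_coeffs"],float))[0][:,0]
def tri(ps,xys):
    A=np.zeros((3,3));b=np.zeros(3)
    for p,xy in zip(ps,xys):
        o,d=ray(p,xy);d=d/np.linalg.norm(d);M=np.eye(3)-np.outer(d,d);A+=M;b+=M@o
    return np.linalg.solve(A,b)
E
python3 - <<'E'
from h import *
s=r.sense();print(s["time"],s["tool_pos"],s["tcp_rot"],s["finger_gap"])
P={n:r.snapshot(n) for n in("top","scene")}
for n in P:
    cv2.imwrite(f"pics/{n}0.png",P[n]["pixels"])
    print(n,np.round(np.array(P[n]["extrinsics"]),2).tolist())
Z=dict(work_board=0,fence_corner=16,printing_block=16,stud=16,strap_nose=73,nut_bar=92,lever_pivot=63,clamp_foot=48,lever_grip=145,tin=0,beaker=0,chalk=0)
for k,z in Z.items():
    q={}
    for n in P:
        L=r.landmark_of(P[n],k)
        if L: q[n]=L[0]["xy"]; print(k,n,np.round(L[0]["xy"],1),round(L[0]["score"],2),np.round(atz(P[n],L[0]["xy"],z),1))
    if len(q)==2: print("   tri",np.round(tri([P[n] for n in q],list(q.values())),1))
print(r.sense()["time"])
E
```

```text
pics
0.0 [200.85845668 564.80064327 230.23684371] [-1.79893683e+02 -9.96625004e-03  1.60413905e+02] 85.54799562542877
top [[0.03, -0.99, 0.12, 464.67], [-1.0, -0.03, -0.0, 43.35], [0.01, -0.12, -0.99, 1369.34], [0.0, 0.0, 0.0, 1.0]]
scene [[0.83, -0.41, 0.38, 200.94], [-0.56, -0.62, 0.55, -551.53], [0.01, -0.67, -0.74, 900.17], [0.0, 0.0, 0.0, 1.0]]
work_board top [274.7 225.4] 0.73 [553.4  43.    0. ]
work_board scene [273.8 243. ] 0.73 [561.  37.   0.]
   tri [557.8  40.8  -2.9]
fence_corner top [241.9 202.6] 0.71 [622.1 149.   16. ]
fence_corner scene [270.  210.2] 0.58 [613.6 140.1  16. ]
   tri [622.2 151.    1.2]
printing_block top [264.6 242.4] 0.84 [498.1  73.3  16. ]
printing_block scene [259.4 244.9] 0.8 [516.6  43.5  16. ]
   tri [512.1  67.   -8.9]
stud top [298.6 206.5] 0.58 [614.4 -31.3  16. ]
stud scene [309.3 248.3] 0.56 [628.3 -45.3  16. ]
   tri [623.5 -36.6   8. ]
strap_nose top [321.7 222.8] 0.9 [560.3 -99.2  73. ]
strap_nose scene [302.3 265.6] 0.78 [ 553.2 -112.5   73. ]
   tri [ 561.9 -101.5   52.4]
nut_bar top [274.4 224.9] 0.66 [548.9  43.9  92. ]
nut_bar scene [308.8 230.7] 0.57 [625.3 -40.4  92. ]
   tri [596.2  11.3  58.8]
lever_pivot top [286.8 184.6] 0.69 [676.2   9.   63. ]
lever_pivot scene [311.  218.3] 0.81 [673.   11.5  63. ]
   tri [674.2  10.   64.1]
clamp_foot scene [308.8 245.7] 0.18 [616.9 -55.7  48. ]
lever_grip top [279.6 167.8] 0.75 [711.7  33.2 145. ]
lever_grip scene [316.5 192.1] 0.79 [696.4  25.3 145. ]
   tri [710.8  35.3 129.7]
tin top [387.1 246. ] 0.67 [ 496.9 -317.2    0. ]
tin scene [338.3 350.2] 0.71 [ 514.5 -320.1    0. ]
   tri [ 503.5 -318.9   10.8]
beaker top [201.8 171.2] 0.97 [723.  283.9   0. ]
beaker scene [275.4 170.8] 0.84 [735.5 298.3   0. ]
   tri [720.9 279.2  21.2]
chalk top [179.9 222.3] 0.56 [555.3 346.3   0. ]
chalk scene [224.6 179.2] 0.95 [568.8 358.1  -0. ]
   tri [557.5 340.5  19. ]
1.3
```

Run:
```python
import cv2
a=cv2.imread("pics/top0.png")[150:300,190:390];cv2.imwrite("pics/top0c.png",cv2.resize(a,(800,600),interpolation=cv2.INTER_CUBIC))
a=cv2.imread("pics/scene0.png")[150:330,180:420];cv2.imwrite("pics/scene0c.png",cv2.resize(a,(800,600),interpolation=cv2.INTER_CUBIC))
```

```text
(no output)
```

View pics/top0c.png

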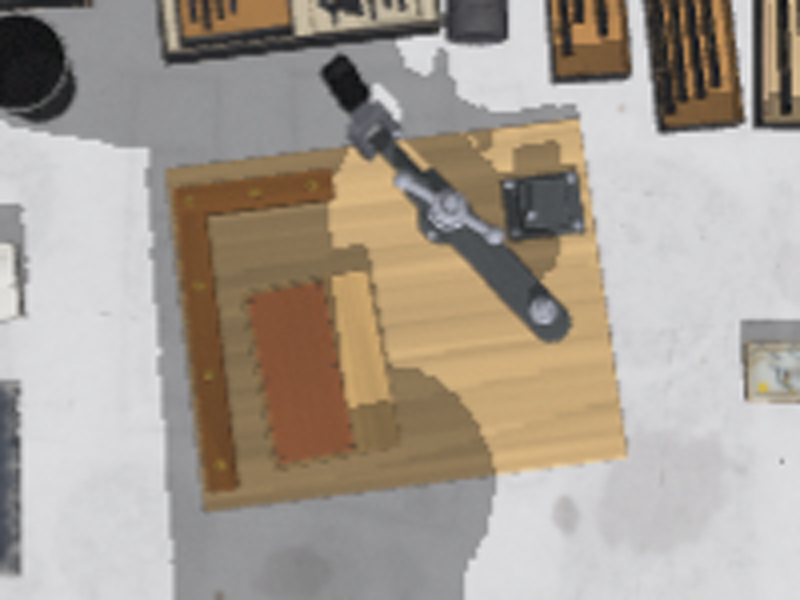

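View pics/scene0c.png

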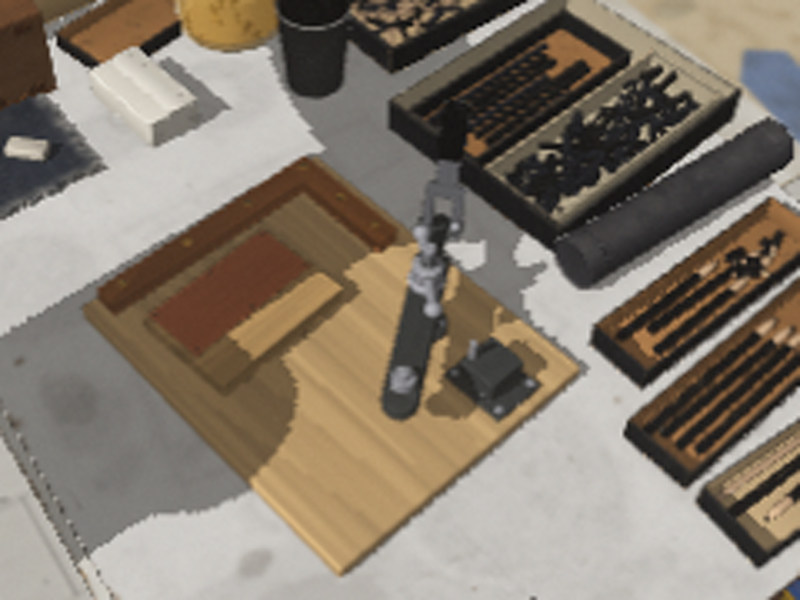

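```bash
cat >> h.py <<'E'
def un(c,s,off): return (np.array(c,float)+.5)/s-.5+np.array(off)
def tf(q,X):
    c,s=np.cos(q[2]),np.sin(q[2]);X=np.array(X,float)
    return np.c_[q[0]+c*X[:,0]-s*X[:,1],q[1]+s*X[:,0]+c*X[:,1],X[:,2]]
E
python3 - <<'E'
from h import *
from scipy.optimize import least_squares
t=r.snapshot("top");s=r.snapshot("scene")
C=[[128,130,16],[128,-205,16],[-145,-205,16],[-145,130,16],[85,100,34]]
ct=un([[167,170],[579,118],[627,457],[205,510],[207,213]],4,[190,150])
cs=un([[312,156],[583,370],[343,573],[85,308]],10/3,[180,150])
for nm,f in (("top",lambda q:proj(t,tf(q,C))-ct),("scene",lambda q:proj(s,tf(q,C[:4]))-cs),("both",lambda q:np.r_[proj(t,tf(q,C))-ct,proj(s,tf(q,C[:4]))-cs])):
    R=least_squares(lambda q:f(q).ravel(),[555,40,.1],x_scale=[1,1,.01]);print(nm,R.x,np.round(R.fun,1))
B=R.x
K=[[66,46,23],[66,-14,23],[-66,-14,23],[-66,46,23],[70,-50,20],[-70,-50,20]]
ck=un([[248,297],[322,281],[353,449],[280,466],[365,271],[398,443]],4,[190,150])
ks=un([[267,230],[318,265],[200,354],[147,318],[355,290],[230,388]],10/3,[180,150])
K2=[[a,b,c+16] for a,b,c in K]
R=least_squares(lambda q:np.r_[proj(t,tf(q,K2))-ck].ravel(),[500,70,.1],x_scale=[1,1,.01]);print("blk top",R.x,np.round(R.fun,1))
R=least_squares(lambda q:np.r_[proj(t,tf(q,K2))-ck,proj(s,tf(q,K2))-ks].ravel(),[500,70,.1],x_scale=[1,1,.01]);print("blk",R.x,np.round(R.fun,1))
k=R.x
c,sn=np.cos(B[2]),np.sin(B[2]);d=k[:2]-B[:2]
print("block in board",c*d[0]+sn*d[1],-sn*d[0]+c*d[1],k[2]-B[2])
stud=tf(B,[[60,-85,92]])[0];print("stud",stud,proj(t,[stud]),"home",tf(B,[[15,50,16]]),"heel",tf(B,[[60,-163,30]]))
# strap dir from top image nose screw (543,312)c
n=atz(t,un([543,312],4,[190,150]),85);print("nose screw",n, np.degrees(np.arctan2(*(n-stud)[[1,0]])))
g=un([346,80],4,[190,150]);print("grip",atz(t,g,140))
e=[atz(t,un(x,4,[190,150]),92) for x in([404,181],[497,238])];print("nut ends",e)
E
```

```text
top [5.49565184e+02 3.79873581e+01 1.49783364e-01] [-0.6 -0.6  0.4 -0.3  0.5  0.3 -0.3  0.5 -0.1  0.1]
scene [5.51507133e+02 3.43261565e+01 1.56602882e-01] [ 1.3 -0.1  0.3 -0.8 -0.   0.3 -1.4  0.2]
both [5.50687860e+02 3.62521793e+01 1.54153910e-01] [-0.2 -0.8  0.8 -0.9  1.2 -0.4  0.5  0.3  0.4 -0.1  0.9 -0.4 -0.4 -0.9
 -1.  -0.1 -1.9 -0.2]
blk top [4.99668117e+02 5.72890040e+01 2.19065304e-01] [-0.6 -0.1 -0.1  0.2  0.3  0.2 -0.6 -0.3  0.2 -0.7  0.8  0.7]
blk [5.03062493e+02 5.39540745e+01 2.17718129e-01] [ 0.6 -1.2  1.  -0.9  1.4 -0.9  0.5 -1.4  1.4 -1.7  1.8 -0.4 -1.1 -0.3
 -2.   0.1 -0.9  0.4  0.7 -1.  -3.1 -0.8 -1.9 -0.6]
block in board -44.34259343711602 24.804576436932123 0.06356421875347706
stud [623.02761581 -38.52722751  92.        ] [[302.50414266 200.96373697]] home [[557.83278177  87.96243062  16.        ]] heel [[ 635.00405544 -115.60228763   30.        ]]
nose screw [ 545.18641415 -109.11133071   85.        ] -137.79918742663463
grip [706.98901974  43.12484152 140.        ]
nut ends [array([640.51479621,  -2.46053024,  92.        ]), array([599.3033784 , -73.07265934,  92.        ])]
```

{"name": "carry_out", "arguments": {"commands": [{"jaw": 0.05,"translation": [0,0,0],"spin": -0.1235},{"jaw": 0.05,"translation": [0,0,0],"spin": -0.1235},{"jaw": 0.05,"translation": [0,0,0],"spin": -0.1235},{"jaw": 0.05,"translation": [0,0,0],"spin": -0.1235},{"jaw": 0.05,"translation": [-0.0077,-0.0344,0],"spin": 0},{"jaw": 0.05,"translation": [-0.0077,-0.0344,0],"spin": 0},{"jaw": 0.05,"translation": [-0.0077,-0.0344,0],"spin": 0},{"jaw": 0.05,"translation": [-0.0077,-0.0344,0],"spin": 0}]}}

```text
time: 2.07
tool_pos: [252.5, 432.7, 231.0]
tcp_rot: [-180.0, -0.0, -171.2]
ft_force: [0.4, -0.7, 0.6]
finger_gap: 49.7
grip_force: 0.0
```

{"name": "carry_out", "arguments": {"commands": [{"jaw": 0.05,"translation": [-0.0077,-0.0344,0],"spin": 0},{"jaw": 0.05,"translation": [-0.0077,-0.0344,0],"spin": 0},{"jaw": 0.05,"translation": [-0.0077,-0.0344,0],"spin": 0},{"jaw": 0.05,"translation": [-0.0077,-0.0344,0],"spin": 0},{"jaw": 0.05,"translation": [-0.0077,-0.0344,0],"spin": 0},{"jaw": 0.05,"translation": [-0.0077,-0.0344,0],"spin": 0},{"jaw": 0.05,"translation": [-0.0077,-0.0344,0],"spin": 0},{"jaw": 0.05,"translation": [-0.0077,-0.0344,0],"spin": 0}]}}

```text
time: 2.73
tool_pos: [355.3, 169.7, 231.6]
tcp_rot: [180.0, 0.1, -171.3]
ft_force: [0.5, 0.7, -0.2]
finger_gap: 49.8
grip_force: 0.0
```

```bash
cat >> h.py <<'E'
B=np.array([550.,37.,.152])
def st():
    s=r.sense();p=np.array(s["tool_pos"]);c,n=np.cos(B[2]),np.sin(B[2]);d=p[:2]-B[:2]
    f=np.array(s["ft_force"])
    print("t %.2f board x %.1f y %.1f z %.1f yaw-rel %.1f gap %.1f | F board %s | q6 %.0f rp %s"%(s["time"],c*d[0]+n*d[1],-n*d[0]+c*d[1],p[2],s["tcp_rot"][2]-np.degrees(B[2]),s["finger_gap"],np.round([c*f[0]+n*f[1],-n*f[0]+c*f[1],f[2]],1),s["joint_pos"][5],np.round(s["tcp_rot"][:2],1)))
E
python3 -c "from h import *;st()"
```

```text
t 2.73 board x -172.4 y 160.7 z 231.6 yaw-rel -180.0 gap 49.8 | F board [ 0.6  0.6 -0.2] | q6 -81 rp [1.8e+02 1.0e-01]
```

{"name": "carry_out", "arguments": {"commands": [{"jaw": 0.05,"translation": [-0.0077,-0.0344,0],"spin": 0},{"jaw": 0.05,"translation": [-0.0077,-0.0344,0],"spin": 0},{"jaw": 0.05,"translation": [-0.0077,-0.0344,0.02],"spin": 0},{"jaw": 0.05,"translation": [-0.0077,-0.0344,0.04],"spin": 0},{"jaw": 0.05,"translation": [0,0,0.04],"spin": 0},{"jaw": 0.05,"translation": [0,0,0.04],"spin": 0},{"jaw": 0.05,"translation": [0,0,0.04],"spin": 0},{"jaw": 0.05,"translation": [0,0,0.03],"spin": 0}]}}

```text
time: 3.4
tool_pos: [402.0, 46.8, 27.1]
tcp_rot: [180.0, -0.1, -171.3]
ft_force: [-0.4, -0.0, -0.7]
finger_gap: 49.6
grip_force: 0.0
```

{"name": "carry_out", "arguments": {"commands": [{"jaw": 0.05,"translation": [0,0,0],"spin": 0},{"jaw": 0.05,"translation": [-0.008,0,0],"spin": 0},{"jaw": 0.05,"translation": [-0.008,0,0],"spin": 0},{"jaw": 0.05,"translation": [-0.008,0,0],"spin": 0},{"jaw": 0.05,"translation": [-0.008,0,0],"spin": 0},{"jaw": 0.05,"translation": [-0.008,0,0],"spin": 0},{"jaw": 0.05,"translation": [0,0,0],"spin": 0},{"jaw": 0.05,"translation": [0,0,0],"spin": 0}]}}

```text
time: 4.07
tool_pos: [444.7, 53.3, 31.2]
tcp_rot: [-180.0, 0.1, -171.3]
ft_force: [-0.4, -0.6, 0.5]
finger_gap: 50.2
grip_force: 0.0
```

Run:
```python
from h import *
st();p=r.snapshot("top")
a=p["pixels"][150:300,190:390];cv2.imwrite("pics/top1c.png",cv2.resize(a,(800,600),interpolation=cv2.INTER_CUBIC))
```

```text
t 4.07 board x -101.6 y 32.1 z 31.2 yaw-rel -180.0 gap 50.2 | F board [-0.5 -0.5  0.5] | q6 -98 rp [-1.8e+02  1.0e-01]
```

View pics/top1c.png

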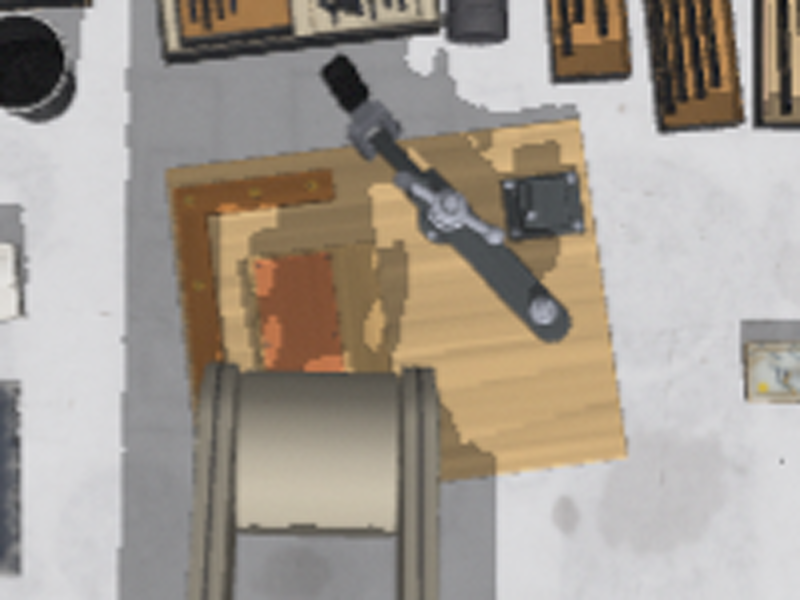

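{"name": "carry_out", "arguments": {"commands": [{"jaw": 0.05,"translation": [0.004,0.004,0.005],"spin": 0},{"jaw": 0.05,"translation": [0,0,0.005],"spin": 0},{"jaw": 0.05,"translation": [-0.007,0,0],"spin": 0},{"jaw": 0.05,"translation": [-0.007,0,0],"spin": 0},{"jaw": 0.05,"translation": [-0.007,0,0],"spin": 0},{"jaw": 0.05,"translation": [-0.007,0,0],"spin": 0},{"jaw": 0.05,"translation": [-0.006,0,0],"spin": 0},{"jaw": 0.05,"translation": [0,0,0],"spin": 0}]}}

```text
time: 4.78
tool_pos: [474.0, 61.8, 20.5]
tcp_rot: [-180.0, 0.1, -171.3]
ft_force: [0.2, 0.2, 0.1]
finger_gap: 50.1
grip_force: 0.0
```

```bash
python3 -c "from h import *;st()"
```

```text
t 4.78 board x -71.4 y 36.0 z 20.5 yaw-rel -180.0 gap 50.1 | F board [0.3 0.2 0.1] | q6 -97 rp [-1.8e+02  1.0e-01]
```

{"name": "carry_out", "arguments": {"commands": [{"jaw": 0.05,"translation": [-0.002,0,0],"spin": 0},{"jaw": 0.05,"translation": [-0.002,0,0],"spin": 0},{"jaw": 0.05,"translation": [-0.002,0,0],"spin": 0},{"jaw": 0.05,"translation": [-0.001,0,0],"spin": 0},{"jaw": 0.05,"translation": [-0.001,0,0],"spin": 0},{"jaw": 0.05,"translation": [-0.001,0,0],"spin": 0},{"jaw": 0.05,"translation": [-0.001,0,0],"spin": 0},{"jaw": 0.05,"translation": [0,0,0],"spin": 0}]}}

```text
time: 5.45
tool_pos: [480.0, 62.8, 19.9]
tcp_rot: [-180.0, -0.3, -171.3]
ft_force: [-13.3, -2.8, 9.8]
finger_gap: 49.9
grip_force: 6.6
```

Run:
```python
from h import *
st();p=r.snapshot("top")
K=[[66,46,39],[66,-14,39],[70,-50,36]]
pr=proj(p,tf(B,[[x+15,y+50,z] for x,y,z in K]));print(np.round(pr,1))
a=cv2.resize(p["pixels"][180:270,220:340],(800,600),interpolation=cv2.INTER_CUBIC)
for x in pr:
    q=(x+.5-[220,180])*6.667-.5;cv2.circle(a,tuple(int(v) for v in q),5,(0,255,0),1)
cv2.imwrite("pics/top2c.png",a)
```

```text
t 5.45 board x -65.3 y 36.1 z 19.9 yaw-rel -180.0 gap 49.9 | F board [-13.6  -0.8   9.8] | q6 -97 rp [-180.    -0.3]
[[242.8 203.9]
 [261.9 201.5]
 [273.2 198.9]]
```

View pics/top2c.png

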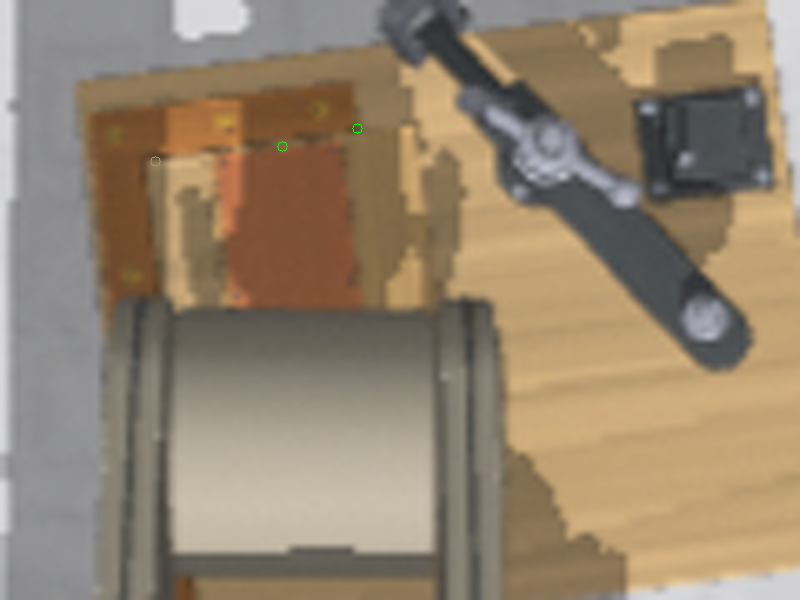

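{"name": "carry_out", "arguments": {"commands": [{"jaw": 0.05,"translation": [0.012,0,0],"spin": 0},{"jaw": 0.05,"translation": [0,0,-0.038],"spin": 0},{"jaw": 0.05,"translation": [0,0,-0.038],"spin": 0},{"jaw": 0.05,"translation": [0,0,-0.038],"spin": 0},{"jaw": 0.05,"translation": [-0.0155,-0.0228,0],"spin": 0},{"jaw": 0.05,"translation": [-0.0155,-0.0228,0],"spin": 0},{"jaw": 0.05,"translation": [-0.0155,-0.0228,0],"spin": 0},{"jaw": 0.05,"translation": [-0.0155,-0.0228,0],"spin": 0}]}}

```text
time: 6.17
tool_pos: [546.9, -20.3, 135.3]
tcp_rot: [-180.0, 0.2, -171.3]
ft_force: [0.8, 0.7, -0.1]
finger_gap: 50.0
grip_force: 0.0
```

{"name": "carry_out", "arguments": {"commands": [{"jaw": 0.05,"translation": [0,0,0],"spin": 0.121},{"jaw": 0.05,"translation": [0,0,0],"spin": 0.121},{"jaw": 0.05,"translation": [0,0,0],"spin": 0.121},{"jaw": 0.05,"translation": [0,0,0],"spin": 0.121},{"jaw": 0.05,"translation": [0,0,0],"spin": 0.121},{"jaw": 0.05,"translation": [0,0,0],"spin": 0.121},{"jaw": 0.05,"translation": [0,0,0],"spin": 0.121},{"jaw": 0.05,"translation": [0,0,0],"spin": 0.121}]}}

```text
time: 6.83
tool_pos: [545.8, -19.5, 134.6]
tcp_rot: [179.9, 0.1, 132.9]
ft_force: [-0.7, 0.6, 0.6]
finger_gap: 49.9
grip_force: 0.0
```

{"name": "carry_out", "arguments": {"commands": [{"jaw": 0.05,"translation": [0,0,0],"spin": 0.121},{"jaw": 0.05,"translation": [0,0,0],"spin": 0.121},{"jaw": 0.05,"translation": [0,0,0],"spin": 0.121},{"jaw": 0.05,"translation": [0,0,0],"spin": 0.121},{"jaw": 0.05,"translation": [0,0,0],"spin": 0.119},{"jaw": 0.05,"translation": [0,0,0],"spin": 0},{"jaw": 0.05,"translation": [0,0,0],"spin": 0},{"jaw": 0.05,"translation": [0,0,0],"spin": 0}]}}

```text
time: 7.5
tool_pos: [545.5, -19.4, 134.3]
tcp_rot: [180.0, 0.0, 98.9]
ft_force: [0.6, 0.4, 0.7]
finger_gap: 50.4
grip_force: 0.0
```

```bash
python3 -c "from h import *;st()"
```

```text
t 7.50 board x -13.0 y -55.1 z 134.3 yaw-rel 90.2 gap 50.4 | F board [0.6 0.3 0.7] | q6 -16 rp [180.   0.]
```

{"name": "carry_out", "arguments": {"commands": [{"jaw": 0.05,"translation": [0,0,0.038],"spin": 0},{"jaw": 0.05,"translation": [0,0,0.038],"spin": 0},{"jaw": 0.05,"translation": [0,0,0.038],"spin": 0},{"jaw": 0.05,"translation": [0,0,0],"spin": 0},{"jaw": 0.05,"translation": [0.007,0,0],"spin": 0},{"jaw": 0.05,"translation": [0.007,0,0],"spin": 0},{"jaw": 0.05,"translation": [0.007,0,0],"spin": 0},{"jaw": 0.05,"translation": [0.007,0,0],"spin": 0}]}}

```text
time: 8.17
tool_pos: [541.2, 8.8, 20.7]
tcp_rot: [180.0, 0.0, 98.8]
ft_force: [-0.7, -2.6, -1.7]
finger_gap: 49.7
grip_force: 1.4
```

{"name": "carry_out", "arguments": {"commands": [{"jaw": 0.05,"translation": [0.005,0,0],"spin": 0},{"jaw": 0.05,"translation": [0.004,0,0],"spin": 0},{"jaw": 0.05,"translation": [0.003,0,0],"spin": 0},{"jaw": 0.05,"translation": [0.002,0,0],"spin": 0},{"jaw": 0.05,"translation": [0.001,0,0],"spin": 0},{"jaw": 0.05,"translation": [0.001,0,0],"spin": 0},{"jaw": 0.05,"translation": [0.001,0,0],"spin": 0},{"jaw": 0.05,"translation": [0.001,0,0],"spin": 0}]}}

```text
time: 8.83
tool_pos: [538.7, 25.3, 20.7]
tcp_rot: [180.0, 0.1, 98.7]
ft_force: [-0.0, -12.1, 0.8]
finger_gap: 49.9
grip_force: 6.4
```

```bash
python3 -c "from h import *;st()"
```

```text
t 8.83 board x -13.0 y -9.9 z 20.7 yaw-rel 90.0 gap 49.9 | F board [ -1.8 -12.    0.8] | q6 -11 rp [1.8e+02 1.0e-01]
```

{"name": "carry_out", "arguments": {"commands": [{"jaw": 0.05,"translation": [-0.015,0,0],"spin": 0},{"jaw": 0.05,"translation": [0,0,-0.038],"spin": 0},{"jaw": 0.0,"translation": [0,0,-0.038],"spin": 0},{"jaw": 0.0,"translation": [0,0,-0.038],"spin": 0},{"jaw": 0.0,"translation": [-0.0383,0.003,0],"spin": 0},{"jaw": 0.0,"translation": [-0.0383,0.003,0],"spin": 0},{"jaw": 0.0,"translation": [-0.0383,0.003,0],"spin": 0},{"jaw": 0.0,"translation": [-0.0383,0.004,0],"spin": 0}]}}

```text
time: 9.5
tool_pos: [577.3, -139.0, 135.1]
tcp_rot: [179.9, 0.0, 98.8]
ft_force: [0.6, 0.4, -0.7]
finger_gap: 0.1
grip_force: 0.0
```

Run:
```python
from h import *
st();p=r.snapshot("top")
K=[[66,46,39],[66,-14,39],[70,-50,36],[-66,46,39],[-66,-14,39],[-70,-50,36]]
pr=proj(p,tf(B,[[x+15,y+50,z] for x,y,z in K]))
a=cv2.resize(p["pixels"][170:275,220:360],(800,600),interpolation=cv2.INTER_CUBIC)
for x in pr:
    q=(x+.5-[220,170])*5.714-.5;cv2.circle(a,tuple(int(v) for v in q),5,(0,255,0),1)
cv2.imwrite("pics/top3c.png",a)
```

```text
t 9.50 board x 0.4 y -178.1 z 135.1 yaw-rel 90.1 gap 0.1 | F board [ 0.7  0.3 -0.7] | q6 -27 rp [179.9   0. ]
```

View pics/top3c.png

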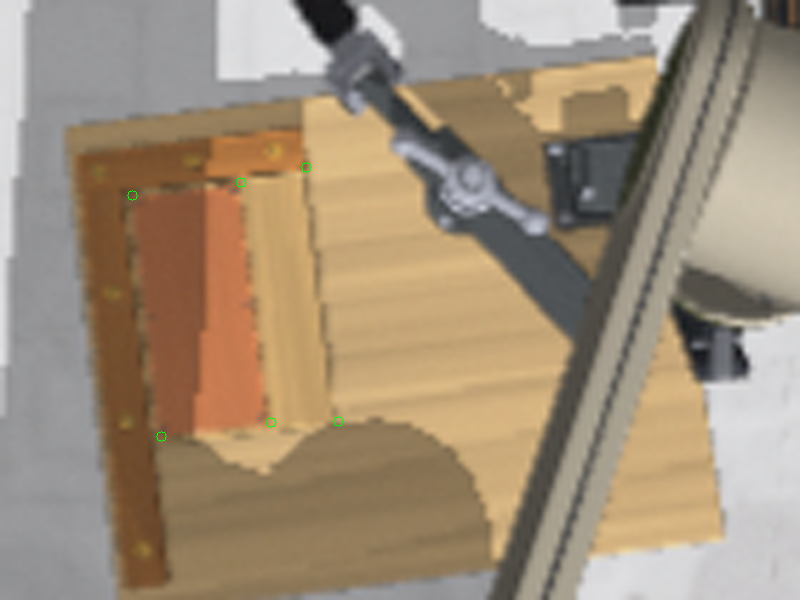

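{"name": "carry_out", "arguments": {"commands": [{"jaw": 0,"translation": [0,0,0.0375],"spin": 0},{"jaw": 0,"translation": [0,0,0.0375],"spin": 0},{"jaw": 0,"translation": [0,0,0],"spin": 0},{"jaw": 0,"translation": [0.0093,-0.0093,0],"spin": 0},{"jaw": 0,"translation": [0.0093,-0.0093,0],"spin": 0},{"jaw": 0,"translation": [0.0093,-0.0093,0],"spin": 0},{"jaw": 0,"translation": [0.017,-0.0085,0],"spin": 0},{"jaw": 0,"translation": [0.017,-0.0085,0],"spin": 0}]}}

```text
time: 10.22
tool_pos: [523.4, -83.2, 61.2]
tcp_rot: [179.9, 0.0, 98.7]
ft_force: [0.9, -0.5, 0.3]
finger_gap: 0.2
grip_force: 0.3
```

{"name": "carry_out", "arguments": {"commands": [{"jaw": 0,"translation": [0.019,-0.002,0],"spin": 0},{"jaw": 0,"translation": [0.019,-0.002,0],"spin": 0},{"jaw": 0,"translation": [0.0185,0.0045,0],"spin": 0},{"jaw": 0,"translation": [0.0185,0.0045,0],"spin": 0},{"jaw": 0,"translation": [0.0155,0.0105,0],"spin": 0},{"jaw": 0,"translation": [0.0155,0.0105,0],"spin": 0},{"jaw": 0,"translation": [0.009,0.011,0],"spin": 0},{"jaw": 0,"translation": [0.009,0.011,0],"spin": 0}]}}

```text
time: 10.88
tool_pos: [552.4, 47.8, 61.3]
tcp_rot: [179.9, -0.0, 98.8]
ft_force: [-1.9, -5.1, 1.4]
finger_gap: -0.1
grip_force: 1.8
```

{"name": "carry_out", "arguments": {"commands": [{"jaw": 0,"translation": [0.0045,0.009,0],"spin": 0},{"jaw": 0,"translation": [0.0045,0.009,0],"spin": 0},{"jaw": 0,"translation": [0.0015,0.005,0],"spin": 0},{"jaw": 0,"translation": [0.0015,0.004,0],"spin": 0},{"jaw": 0,"translation": [0,0.001,0],"spin": 0},{"jaw": 0,"translation": [0,0.001,0],"spin": 0},{"jaw": 0,"translation": [0,0.001,0],"spin": 0},{"jaw": 0,"translation": [0,0,0],"spin": 0}]}}

```text
time: 11.55
tool_pos: [578.6, 62.1, 59.0]
tcp_rot: [-179.9, -0.0, 98.7]
ft_force: [-4.8, 0.7, 3.6]
finger_gap: -0.2
grip_force: 2.1
```

Run:
```python
from h import *
st();p=r.snapshot("top");q=r.snapshot("scene")
a=cv2.resize(p["pixels"][160:265,240:340],(400,420),interpolation=cv2.INTER_CUBIC)
b=cv2.resize(q["pixels"][180:285,260:360],(400,420),interpolation=cv2.INTER_CUBIC)
cv2.imwrite("pics/t4.png",np.hstack([a,b]))
for k in("strap_nose","lever_pivot","lever_grip","nut_bar","clamp_foot"):
    for im in(p,q):
        L=r.landmark_of(im,k); print(k,[np.round(x["xy"],1).tolist()+[round(x["score"],2)] for x in L[:1]])
print(np.round(proj(p,tf(B,[[60,5,71],[60,-160,63]])),1),np.round(proj(q,tf(B,[[60,5,71],[60,-160,63]])),1))
```

```text
t 11.55 board x 32.1 y 20.5 z 59.0 yaw-rel 90.0 gap -0.2 | F board [-4.7  1.4  3.6] | q6 -8 rp [-179.9   -0. ]
strap_nose []
strap_nose [[286.9, 218.8, 0.86]]
lever_pivot [[327.0, 199.2, 0.86]]
lever_pivot [[326.9, 251.8, 0.72]]
lever_grip [[244.2, 206.5, 0.71]]
lever_grip [[342.4, 249.4, 0.7]]
nut_bar [[301.7, 200.3, 0.43]]
nut_bar [[306.9, 232.4, 0.46]]
clamp_foot []
clamp_foot []
[[272.6 205.7]
 [325.8 199.3]] [[284.7 217.2]
 [326.6 253.6]]
```

View pics/t4.png

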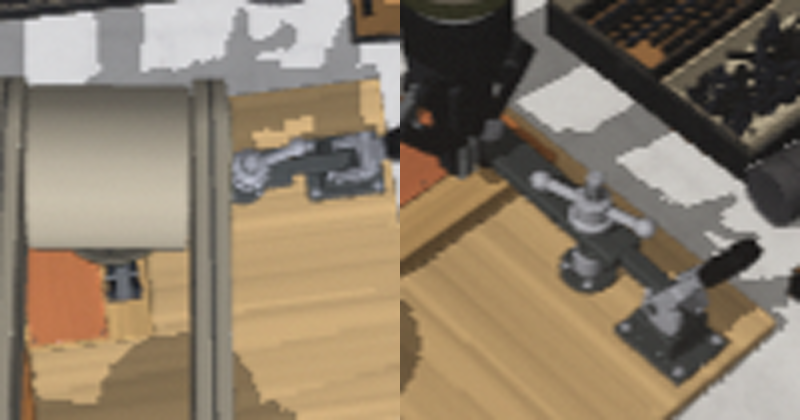

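{"name": "carry_out", "arguments": {"commands": [{"jaw": 0,"translation": [0,-0.015,0],"spin": 0},{"jaw": 0,"translation": [0,0,-0.038],"spin": 0},{"jaw": 0,"translation": [0,0,-0.038],"spin": 0},{"jaw": 0.045,"translation": [0.03,0,-0.03],"spin": 0},{"jaw": 0.045,"translation": [0.04,-0.01,0],"spin": 0},{"jaw": 0.045,"translation": [0.04,-0.01,0],"spin": 0},{"jaw": 0.045,"translation": [0.03,-0.01,0],"spin": 0},{"jaw": 0.045,"translation": [0,0,0],"spin": 0}]}}

```text
time: 12.82
tool_pos: [511.6, 198.2, 164.8]
tcp_rot: [180.0, -0.1, 98.9]
ft_force: [-0.1, -1.2, 0.4]
finger_gap: 44.9
grip_force: 0.0
```

Run:
```python
from h import *
st();p=r.snapshot("top");q=r.snapshot("scene")
print("stud proj top, z92,120:",np.round((proj(p,tf(B,[[60,-85,92],[60,-85,120]]))+.5-[270,160])*5-.5))
print("scene:",np.round((proj(q,tf(B,[[60,-85,92],[60,-85,120],[60,20,36],[60,20,46],[60,-189,143]]))+.5-[265,180])*5-.5))
a=cv2.resize(p["pixels"][160:240,270:350],(400,400),interpolation=cv2.INTER_CUBIC)
b=cv2.resize(q["pixels"][180:260,265:345],(400,400),interpolation=cv2.INTER_CUBIC)
cv2.imwrite("pics/t5.png",np.hstack([a,b]))
```

```text
t 12.82 board x -13.5 y 165.2 z 164.8 yaw-rel 90.2 gap 44.9 | F board [-0.3 -1.2  0.4] | q6 7 rp [ 1.8e+02 -1.0e-01]
stud proj top, z92,120: [[164. 208.]
 [167. 202.]]
scene: [[214. 255.]
 [216. 221.]
 [ 83. 213.]
 [ 83. 202.]
 [367. 310.]]
```

View pics/t5.png

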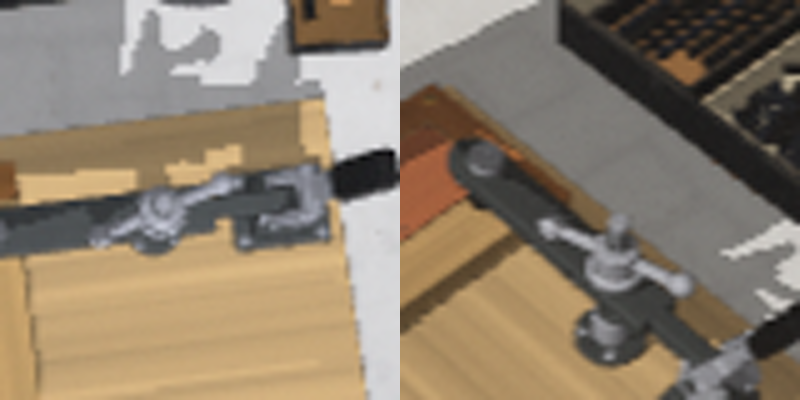

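{"name": "carry_out", "arguments": {"commands": [{"jaw": 0.045,"translation": [-0.0313,0.0092,0],"spin": 0},{"jaw": 0.045,"translation": [-0.0313,0.0092,0],"spin": 0},{"jaw": 0.045,"translation": [-0.0313,0.0092,0],"spin": 0},{"jaw": 0.045,"translation": [-0.0313,0.0092,0],"spin": 0},{"jaw": 0.045,"translation": [-0.0313,0.0092,0],"spin": 0},{"jaw": 0.045,"translation": [-0.0313,0.0092,0],"spin": 0},{"jaw": 0.045,"translation": [-0.0313,0.0092,0],"spin": 0},{"jaw": 0.045,"translation": [-0.0313,0.0092,0],"spin": 0}]}}

```text
time: 13.58
tool_pos: [625.0, -46.3, 164.3]
tcp_rot: [180.0, 0.0, 98.6]
ft_force: [1.1, -0.4, 0.1]
finger_gap: 45.0
grip_force: 0.0
```

{"name": "carry_out", "arguments": {"commands": [{"jaw": 0.045,"translation": [0,0,0],"spin": 0},{"jaw": 0.045,"translation": [0,0,0],"spin": 0},{"jaw": 0.045,"translation": [0,0,0.025],"spin": 0},{"jaw": 0.045,"translation": [0,0,0.025],"spin": 0},{"jaw": 0.045,"translation": [0,0,0.025],"spin": 0},{"jaw": 0.045,"translation": [0,0,0.011],"spin": 0},{"jaw": 0.045,"translation": [0,0,0],"spin": 0},{"jaw": 0.045,"translation": [0,0,0],"spin": 0}]}}

```text
time: 14.25
tool_pos: [623.9, -42.6, 78.4]
tcp_rot: [-179.9, -0.0, 98.7]
ft_force: [1.3, 1.1, 0.0]
finger_gap: 45.1
grip_force: 0.0
```

```bash
python3 -c "from h import *;st()"
```

```text
t 14.25 board x 61.0 y -89.9 z 78.4 yaw-rel 90.0 gap 45.1 | F board [1.4 0.9 0. ] | q6 -17 rp [-179.9   -0. ]
```

{"name": "carry_out", "arguments": {"commands": [{"jaw": 0.045,"translation": [0.005,-0.001,0],"spin": 0},{"jaw": 0.045,"translation": [0,0,0],"spin": 0.12},{"jaw": 0.045,"translation": [0,0,0],"spin": 0.12},{"jaw": 0.045,"translation": [0,0,0],"spin": 0.12},{"jaw": 0.045,"translation": [0,0,0],"spin": 0.12},{"jaw": 0.045,"translation": [0,0,0],"spin": 0.12},{"jaw": 0.045,"translation": [0,0,0],"spin": 0.12},{"jaw": 0.045,"translation": [0,0,0],"spin": 0.12}]}}

```text
time: 14.92
tool_pos: [623.5, -38.3, 81.0]
tcp_rot: [179.9, -0.0, 50.3]
ft_force: [-3.3, -3.1, 1.2]
finger_gap: 45.0
grip_force: 4.6
```

{"name": "carry_out", "arguments": {"commands": [{"jaw": 0.045,"translation": [0,0,0],"spin": 0.12},{"jaw": 0.045,"translation": [0,0,0],"spin": 0.12},{"jaw": 0.045,"translation": [0,0,0],"spin": 0.12},{"jaw": 0.045,"translation": [0,0,0],"spin": 0.12},{"jaw": 0.045,"translation": [0,0,0],"spin": 0.12},{"jaw": 0.045,"translation": [0,0,0],"spin": 0.12},{"jaw": 0.045,"translation": [0,0,0],"spin": 0.12},{"jaw": 0.045,"translation": [0,0,0],"spin": 0.12}]}}

```text
time: 15.58
tool_pos: [622.2, -38.1, 80.3]
tcp_rot: [180.0, 0.0, -4.7]
ft_force: [-7.5, -1.2, 2.8]
finger_gap: 45.1
grip_force: 4.5
```

```bash
python3 -c "from h import *;st();print(r.sense()['wrist_torque'])"
```

```text
t 15.58 board x 60.0 y -85.1 z 80.3 yaw-rel -13.4 gap 45.1 | F board [-7.6 -0.1  2.8] | q6 87 rp [180.   0.]
[-0.09006451  1.28536065  0.22505392]
```

{"name": "carry_out", "arguments": {"commands": [{"jaw": 0.045,"translation": [0,0,0],"spin": 0.12},{"jaw": 0.045,"translation": [0,0,0],"spin": 0.12},{"jaw": 0.045,"translation": [0,0,0],"spin": 0.12},{"jaw": 0.045,"translation": [0,0,0],"spin": 0.12},{"jaw": 0.045,"translation": [0,0,0],"spin": 0.12},{"jaw": 0.045,"translation": [0,0,0],"spin": 0.12},{"jaw": 0.045,"translation": [0,0,0],"spin": 0.12},{"jaw": 0.045,"translation": [0,0,0],"spin": 0}]}}

```text
time: 16.25
tool_pos: [622.2, -37.1, 79.8]
tcp_rot: [-180.0, 0.0, -53.0]
ft_force: [-3.5, 2.2, -1.2]
finger_gap: 45.1
grip_force: 2.1
```

```bash
python3 -c "from h import *;st();print(r.sense()['wrist_torque'])"
```

```text
t 16.25 board x 60.2 y -84.2 z 79.8 yaw-rel -61.7 gap 45.1 | F board [-3.2  2.7 -1.2] | q6 135 rp [-180.    0.]
[0.35802597 0.46782676 0.1383007 ]
```

{"name": "carry_out", "arguments": {"commands": [{"jaw": 0.045,"translation": [0,0,0],"spin": -0.05},{"jaw": 0.045,"translation": [0,0,-0.03],"spin": 0},{"jaw": 0.045,"translation": [0,0,-0.03],"spin": 0},{"jaw": 0.045,"translation": [0,0,-0.03],"spin": 0},{"jaw": 0.0,"translation": [0,0,0],"spin": -0.114},{"jaw": 0.0,"translation": [0,0,0],"spin": -0.114},{"jaw": 0.0,"translation": [0,0,0],"spin": -0.114},{"jaw": 0.0,"translation": [0,0,0],"spin": -0.114}]}}

```text
time: 16.92
tool_pos: [623.9, -37.8, 171.6]
tcp_rot: [-179.9, -0.2, -23.2]
ft_force: [-0.8, -0.5, -0.0]
finger_gap: 0.2
grip_force: 0.0
```

{"name": "carry_out", "arguments": {"commands": [{"jaw": 0.0,"translation": [0,0,0],"spin": -0.114},{"jaw": 0.0,"translation": [0,0,0],"spin": -0.114},{"jaw": 0.0,"translation": [0,0,0],"spin": -0.114},{"jaw": 0.0,"translation": [0,0,0],"spin": -0.114},{"jaw": 0.0,"translation": [0,0,0],"spin": -0.114},{"jaw": 0.0,"translation": [0,0.033,0],"spin": 0},{"jaw": 0.0,"translation": [0,0.033,0],"spin": 0},{"jaw": 0.0,"translation": [0,0,0],"spin": 0}]}}

```text
time: 17.58
tool_pos: [634.6, -108.2, 171.4]
tcp_rot: [179.8, -0.2, 8.9]
ft_force: [0.9, -0.1, -0.0]
finger_gap: 0.2
grip_force: 0.0
```

Run:
```python
from h import *
st();print(r.sense()['wrist_torque'])
p=r.snapshot("top");q=r.snapshot("scene")
for a in (.35,.5):
  X=tf(B,[[60,-160-58*np.sin(a),63+58*np.cos(a)],[60,-160-110*np.sin(a),63+110*np.cos(a)],[60,-160,63]])
  print(a,np.round((proj(p,X)+.5-[270,160])*5-.5).tolist(),np.round((proj(q,X)+.5-[265,180])*5-.5).tolist())
a=cv2.resize(p["pixels"][160:240,270:350],(400,400),interpolation=cv2.INTER_CUBIC)
b=cv2.resize(q["pixels"][180:260,265:345],(400,400),interpolation=cv2.INTER_CUBIC)
cv2.imwrite("pics/t6.png",np.hstack([a,b]))
```

```text
t 17.58 board x 61.6 y -156.3 z 171.4 yaw-rel 0.2 gap 0.2 | F board [ 0.8 -0.2 -0. ] | q6 67 rp [179.8  -0.2]
[-0.02574279  0.00170533  0.03776869]
0.35 [[326.0, 183.0], [369.0, 168.0], [281.0, 199.0]] [[348.0, 330.0], [385.0, 291.0], [310.0, 370.0]]
0.5 [[338.0, 182.0], [393.0, 166.0], [281.0, 199.0]] [[359.0, 344.0], [407.0, 318.0], [310.0, 370.0]]
```

View pics/t6.png

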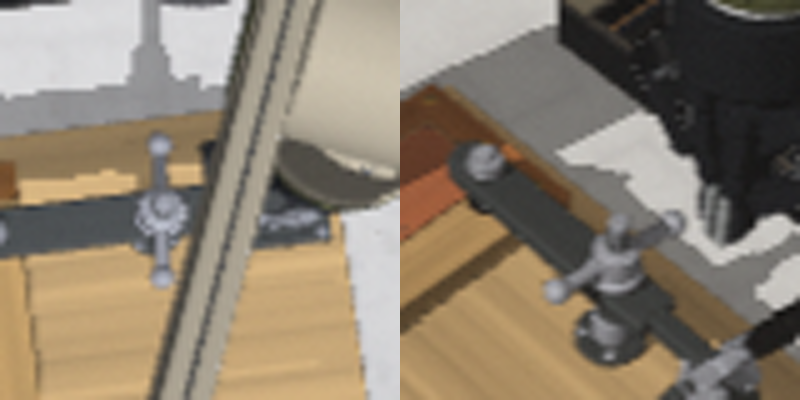

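{"name": "carry_out", "arguments": {"commands": [{"jaw": 0,"translation": [-0.001,0,0.028],"spin": 0},{"jaw": 0,"translation": [0,0.01,0],"spin": 0},{"jaw": 0,"translation": [0,0.012,0.003],"spin": 0},{"jaw": 0,"translation": [0,0.011,0.005],"spin": 0},{"jaw": 0,"translation": [0,0.006,0.004],"spin": 0},{"jaw": 0,"translation": [0,0.006,0.004],"spin": 0},{"jaw": 0,"translation": [0,0,0],"spin": 0},{"jaw": 0,"translation": [0,0,0],"spin": 0}]}}

```text
time: 18.35
tool_pos: [639.1, -148.3, 124.3]
tcp_rot: [-180.0, 0.0, 9.0]
ft_force: [-0.3, 0.0, -0.2]
finger_gap: 0.3
grip_force: 0.0
```

{"name": "carry_out", "arguments": {"commands": [{"jaw": 0,"translation": [0,0.003,0.0025],"spin": 0},{"jaw": 0,"translation": [0,0.003,0.003],"spin": 0},{"jaw": 0,"translation": [0,0.003,0.003],"spin": 0},{"jaw": 0,"translation": [0,0,0],"spin": 0},{"jaw": 0,"translation": [0,0,0],"spin": 0},{"jaw": 0,"translation": [0,0,0],"spin": 0},{"jaw": 0,"translation": [0,0,0],"spin": 0},{"jaw": 0,"translation": [0,0,0],"spin": 0}]}}

```text
time: 19.02
tool_pos: [640.8, -156.6, 116.2]
tcp_rot: [180.0, -0.0, 9.1]
ft_force: [-0.1, -0.6, -0.6]
finger_gap: 0.2
grip_force: 0.0
```

Run:
```python
from h import *
st();print(r.sense()['wrist_torque'])
```

```text
t 19.02 board x 60.4 y -205.1 z 116.2 yaw-rel 0.4 gap 0.2 | F board [-0.2 -0.6 -0.6] | q6 63 rp [180.  -0.]
[-0.02252377 -0.07345241 -0.00080632]
```

```bash
cat >> h.py <<'E'
def lever():
    for n in("scene","top"):
        p=r.snapshot(n);L=r.landmark_of(p,"lever_grip")
        for l in L[:2]:
            A=np.linspace(.2,1.7,151);X=tf(B,np.c_[0*A+60,-160-85*np.sin(A),63+85*np.cos(A)])
            d=np.linalg.norm(proj(p,X)-l["xy"],axis=1);i=d.argmin();print(n,round(l["score"],2),np.round(l["xy"],1),"q %.2f resid %.1f"%(A[i]-.35,d[i]))
E
python3 - <<'E'
from h import *
lever()
E
```

```text
scene 0.9 [353.6 266.5] q 0.91 resid 2.7
scene 0.27 [273.2 171. ] q -0.15 resid 90.7
```

Run:
```python
from h import *
q=r.snapshot("scene")
A=np.array([.35,.5,.65,.8,.95,1.1,1.25,1.4,1.65]);X=tf(B,np.c_[0*A+60,-160-110*np.sin(A),63+110*np.cos(A)])
b=cv2.resize(q["pixels"][205:285,275:375],(800,640),interpolation=cv2.INTER_CUBIC)[:600]
for x in proj(q,X): cv2.circle(b,tuple(int(v) for v in (x+.5-[275,205])*8-.5),4,(0,255,0),-1)
cv2.imwrite("pics/t7.png",b)
for a in A: print(round(a-.35,2),np.round(proj(q,tf(B,[[60,-160-85*np.sin(a),63+85*np.cos(a)]])),1))
```

```text
0.0 [[337.9 241.7]]
0.15 [[341.2 245.7]]
0.3 [[344.1 250. ]]
0.45 [[346.6 254.3]]
0.6 [[348.5 258.6]]
0.75 [[350.  262.7]]
0.9 [[350.8 266.6]]
1.05 [[351.1 270.1]]
1.3 [[350.3 274.9]]
```

View pics/t7.png

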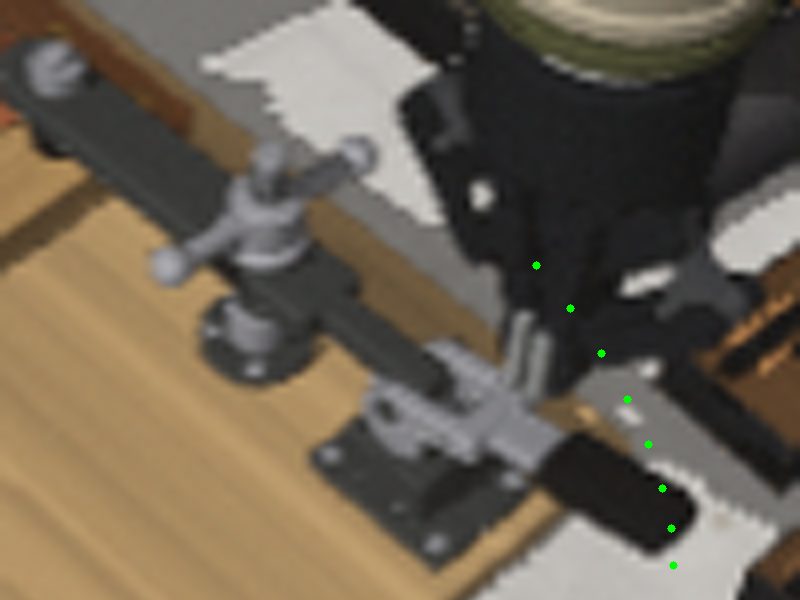

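{"name": "carry_out", "arguments": {"commands": [{"jaw": 0,"translation": [0,0,-0.012],"spin": 0},{"jaw": 0,"translation": [0,0.031,0],"spin": 0},{"jaw": 0,"translation": [0,0.031,0],"spin": 0},{"jaw": 0,"translation": [0,0.031,0],"spin": 0},{"jaw": 0,"translation": [0,0,0],"spin": 0},{"jaw": 0,"translation": [0,0,0.023],"spin": 0},{"jaw": 0,"translation": [0,0,0.023],"spin": 0},{"jaw": 0,"translation": [0,-0.004,0],"spin": 0}]}}

```text
time: 19.93
tool_pos: [651.9, -244.1, 77.3]
tcp_rot: [-179.8, 0.3, 9.0]
ft_force: [-0.9, 0.6, -2.5]
finger_gap: -0.3
grip_force: 0.0
```

{"name": "carry_out", "arguments": {"commands": [{"jaw": 0,"translation": [0,-0.006,0],"spin": 0},{"jaw": 0,"translation": [0,-0.006,-0.002],"spin": 0},{"jaw": 0,"translation": [0,-0.006,-0.003],"spin": 0},{"jaw": 0,"translation": [0,-0.006,-0.003],"spin": 0},{"jaw": 0,"translation": [0,-0.006,-0.003],"spin": 0},{"jaw": 0,"translation": [0,-0.006,-0.004],"spin": 0},{"jaw": 0,"translation": [0,-0.004,-0.004],"spin": 0},{"jaw": 0,"translation": [0,0,0],"spin": 0}]}}

```text
time: 20.6
tool_pos: [655.6, -215.1, 113.8]
tcp_rot: [178.7, -1.0, 8.9]
ft_force: [5.1, -31.3, 18.8]
finger_gap: -0.4
grip_force: 19.3
```

Run:
```python
from h import *
st();lever()
```

```text
t 20.60 board x 66.2 y -265.2 z 113.8 yaw-rel 0.2 gap -0.4 | F board [  0.3 -31.7  18.8] | q6 59 rp [178.7  -1. ]
scene 0.68 [354.1 264. ] q 0.83 resid 3.7
top 0.78 [351.2 189.6] q 0.59 resid 4.8
```

{"name": "carry_out", "arguments": {"commands": [{"jaw": 0,"translation": [0,0.012,0],"spin": 0},{"jaw": 0,"translation": [0,0.018,0],"spin": 0},{"jaw": 0,"translation": [0,0,-0.03],"spin": 0},{"jaw": 0,"translation": [0,0,-0.03],"spin": -0.121},{"jaw": 0.05,"translation": [0,0,0],"spin": -0.121},{"jaw": 0.05,"translation": [0,0,0],"spin": -0.121},{"jaw": 0.05,"translation": [0,0,0],"spin": -0.121},{"jaw": 0.05,"translation": [0,0,0],"spin": -0.121}]}}

```text
time: 21.47
tool_pos: [654.2, -234.2, 164.3]
tcp_rot: [179.8, -0.1, 44.2]
ft_force: [0.2, 0.7, -0.3]
finger_gap: 48.2
grip_force: 0.0
```

{"name": "carry_out", "arguments": {"commands": [{"jaw": 0.05,"translation": [0,0,0],"spin": -0.121},{"jaw": 0.05,"translation": [0,0,0],"spin": -0.121},{"jaw": 0.05,"translation": [0,0,0],"spin": -0.121},{"jaw": 0.05,"translation": [0,0,0],"spin": -0.121},{"jaw": 0.05,"translation": [0,0,0],"spin": -0.121},{"jaw": 0.05,"translation": [0,0,0],"spin": -0.121},{"jaw": 0.05,"translation": [0,0,0],"spin": -0.121},{"jaw": 0.05,"translation": [0,0,0],"spin": -0.119}]}}

```text
time: 22.13
tool_pos: [654.2, -234.1, 163.9]
tcp_rot: [179.8, 0.1, 99.5]
ft_force: [-0.5, 0.4, 1.0]
finger_gap: 50.1
grip_force: 0.0
```

Run:
```python
from h import *
st();lever()
for n in("scene","top"):
    p=r.snapshot(n);L=r.landmark_of(p,"lever_pivot");print([np.round(l["xy"],1) for l in L[:1]],np.round(proj(p,tf(B,[[60,-160,63],[60,-160,67]])),1).tolist())
    L=r.regions_of(p,"lever_grip")
    if L: ys,xs=np.where(L[0]["pixels"]);print(n,L[0]["score"],len(xs),xs.min(),xs.max(),ys.min(),ys.max(),"rightmost row",ys[xs==xs.max()].mean())
p=r.snapshot("scene");b=cv2.resize(p["pixels"][205:285,275:375],(800,640),interpolation=cv2.INTER_CUBIC)[:600];cv2.imwrite("pics/t8.png",b)
```

```text
t 22.13 board x 61.9 y -283.8 z 163.9 yaw-rel 90.8 gap 50.1 | F board [-0.4  0.5  1. ] | q6 -33 rp [1.798e+02 1.000e-01]
scene 0.91 [351.2 266.7] q 0.91 resid 0.3
top 0.83 [355.8 191.8] q 0.92 resid 4.0
[array([324.6, 253.2])] [[326.6, 253.6], [326.7, 252.7]]
scene 0.71 408 321 362 247 273 rightmost row 269.5
[array([325.1, 200.8])] [[325.8, 199.3], [326.0, 199.2]]
top 0.59 319 322 361 189 204 rightmost row 193.0
```

{"name": "carry_out", "arguments": {"commands": [{"jaw": 0.05,"translation": [0.0215,-0.001,0],"spin": 0},{"jaw": 0.05,"translation": [0.0215,-0.001,0],"spin": 0},{"jaw": 0.05,"translation": [0,0,0.03],"spin": 0},{"jaw": 0.05,"translation": [0,0,0.03],"spin": 0},{"jaw": 0.05,"translation": [0,0,0.03],"spin": 0},{"jaw": 0.02,"translation": [0,0,0],"spin": 0},{"jaw": 0.015,"translation": [0,0,0],"spin": 0},{"jaw": 0.015,"translation": [0,0,0],"spin": 0}], "squeeze": 30}}

```text
time: 23.35
tool_pos: [646.1, -190.3, 71.8]
tcp_rot: [179.8, -0.2, 99.1]
ft_force: [7.2, 9.0, -10.7]
finger_gap: 23.5
grip_force: 33.9
```

Run:
```python
from h import *
st()
```

```text
t 23.35 board x 60.5 y -239.2 z 71.8 yaw-rel 90.4 gap 23.5 | F board [  8.5   7.8 -10.7] | q6 -30 rp [179.8  -0.2]
```

{"name": "carry_out", "arguments": {"commands": [{"jaw": 0.015,"translation": [0.0025,0,-0.0075],"spin": 0},{"jaw": 0.015,"translation": [0.0035,0,-0.0075],"spin": 0},{"jaw": 0.015,"translation": [0.0045,0,-0.007],"spin": 0},{"jaw": 0.015,"translation": [0.0055,0,-0.0065],"spin": 0},{"jaw": 0.015,"translation": [0.006,0,-0.006],"spin": 0},{"jaw": 0.015,"translation": [0.006,0,-0.0055],"spin": 0},{"jaw": 0.015,"translation": [0.0055,0,-0.0038],"spin": 0},{"jaw": 0.015,"translation": [0.005,0,-0.003],"spin": 0}]}}

```text
time: 24.02
tool_pos: [640.4, -154.2, 119.9]
tcp_rot: [179.7, 0.1, 99.1]
ft_force: [10.8, 0.4, -11.9]
finger_gap: 23.2
grip_force: 35.2
```

Run:
```python
from h import *
st();lever()
```

```text
t 24.02 board x 60.4 y -202.7 z 119.9 yaw-rel 90.4 gap 23.2 | F board [ 10.7  -1.3 -11.9] | q6 -27 rp [1.797e+02 1.000e-01]
scene 0.53 [344.7 250.2] q 0.32 resid 0.4
```

{"name": "carry_out", "arguments": {"commands": [{"jaw": 0.05,"translation": [0,0,0],"spin": 0},{"jaw": 0.05,"translation": [0,0,0],"spin": 0},{"jaw": 0.045,"translation": [0,0,-0.032],"spin": 0},{"jaw": 0.045,"translation": [0,0,-0.032],"spin": 0},{"jaw": 0.045,"translation": [0,0,0],"spin": 0},{"jaw": 0.045,"translation": [0.039,0,0],"spin": 0},{"jaw": 0.045,"translation": [0.039,0,0],"spin": 0},{"jaw": 0.045,"translation": [0.039,0,0],"spin": 0}]}}

```text
time: 24.88
tool_pos: [620.1, -38.9, 183.9]
tcp_rot: [179.9, 0.1, 99.0]
ft_force: [1.0, 0.8, 0.4]
finger_gap: 44.8
grip_force: 0.0
```

{"name": "carry_out", "arguments": {"commands": [{"jaw": 0.045,"translation": [0,0,0],"spin": -0.11},{"jaw": 0.045,"translation": [0,0,0],"spin": -0.11},{"jaw": 0.045,"translation": [0,0,0],"spin": -0.11},{"jaw": 0.045,"translation": [0,0,0],"spin": -0.11},{"jaw": 0.045,"translation": [0,0,0],"spin": -0.11},{"jaw": 0.045,"translation": [0,0,0],"spin": -0.11},{"jaw": 0.045,"translation": [0,0,0],"spin": 0},{"jaw": 0.045,"translation": [0,0,0],"spin": 0}]}}

```text
time: 25.55
tool_pos: [620.2, -39.4, 183.2]
tcp_rot: [180.0, 0.1, 136.7]
ft_force: [0.1, 0.1, -0.3]
finger_gap: 45.2
grip_force: 0.0
```

Run:
```python
from h import *
st();lever()
p=r.snapshot("scene");L=r.landmark_of(p,"strap_nose");print(L and L[0]["xy"],proj(p,tf(B,[[60,5,71],[60,5,66]])))
```

```text
t 25.55 board x 57.9 y -86.1 z 183.2 yaw-rel 128.0 gap 45.2 | F board [ 0.1  0.1 -0.3] | q6 -55 rp [1.8e+02 1.0e-01]
scene 0.59 [343.8 248. ] q 0.25 resid 0.8
top 0.43 [276.2 224.7] q -0.15 resid 66.0
[284.8, 218.1] [[284.7438576  217.18656703]
 [284.73669393 218.33948919]]
```

{"name": "carry_out", "arguments": {"commands": [{"jaw": 0.045,"translation": [0,0.0023,0.02],"spin": 0},{"jaw": 0.045,"translation": [0,0,0.035],"spin": 0},{"jaw": 0.045,"translation": [0,0,0.03],"spin": 0},{"jaw": 0.045,"translation": [0,0,0.019],"spin": 0},{"jaw": 0.045,"translation": [0,0,0],"spin": 0},{"jaw": 0.045,"translation": [0,0,0],"spin": 0.12},{"jaw": 0.045,"translation": [0,0,0],"spin": 0.12},{"jaw": 0.045,"translation": [0,0,0],"spin": 0.12}]}}

```text
time: 26.52
tool_pos: [620.9, -36.7, 78.0]
tcp_rot: [-180.0, -0.1, 116.0]
ft_force: [0.9, 2.7, -7.7]
finger_gap: 44.9
grip_force: 4.8
```

{"name": "carry_out", "arguments": {"commands": [{"jaw": 0.045,"translation": [0,0,0],"spin": 0.12},{"jaw": 0.045,"translation": [0,0,0],"spin": 0.12},{"jaw": 0.045,"translation": [0,0,0],"spin": 0.12},{"jaw": 0.045,"translation": [0,0,0],"spin": 0.12},{"jaw": 0.045,"translation": [0,0,0],"spin": 0.12},{"jaw": 0.045,"translation": [0,0,0],"spin": 0.12},{"jaw": 0.045,"translation": [0,0,0],"spin": 0.12},{"jaw": 0.045,"translation": [0,0,0],"spin": 0.12}]}}

```text
time: 27.18
tool_pos: [621.9, -35.9, 78.5]
tcp_rot: [-180.0, -0.1, 61.0]
ft_force: [4.3, 5.2, -6.5]
finger_gap: 45.0
grip_force: 4.8
```

{"name": "carry_out", "arguments": {"commands": [{"jaw": 0.045,"translation": [0,0,0],"spin": 0.12},{"jaw": 0.045,"translation": [0,0,0],"spin": 0.12},{"jaw": 0.045,"translation": [0,0,0],"spin": 0.12},{"jaw": 0.045,"translation": [0,0,0],"spin": 0.12},{"jaw": 0.045,"translation": [0,0,0],"spin": 0.12},{"jaw": 0.045,"translation": [0,0,0],"spin": 0.12},{"jaw": 0.045,"translation": [0,0,0],"spin": 0.12},{"jaw": 0.045,"translation": [0,0,0],"spin": 0}]}}

```text
time: 27.85
tool_pos: [622.4, -37.0, 79.2]
tcp_rot: [180.0, -0.1, 12.8]
ft_force: [1.8, 0.8, -2.3]
finger_gap: 44.5
grip_force: 1.9
```

Run:
```python
from h import *
st();lever()
```

```text
t 27.85 board x 60.4 y -84.1 z 79.2 yaw-rel 4.1 gap 44.5 | F board [ 1.9  0.6 -2.3] | q6 69 rp [ 1.8e+02 -1.0e-01]
scene 0.52 [344.4 248.4] q 0.27 resid 1.1
top 0.6 [342.2 191.7] q 0.13 resid 2.7
```

{"name": "carry_out", "arguments": {"commands": [{"jaw": 0.045,"translation": [0,0,0],"spin": -0.06},{"jaw": 0.045,"translation": [0,0,-0.035],"spin": 0},{"jaw": 0.045,"translation": [0,0,-0.035],"spin": 0},{"jaw": 0.045,"translation": [0,0,-0.035],"spin": 0},{"jaw": 0.05,"translation": [0,0,0],"spin": -0.12},{"jaw": 0.05,"translation": [0,0,0],"spin": -0.12},{"jaw": 0.05,"translation": [0,0,0],"spin": -0.12},{"jaw": 0.05,"translation": [0,0,0],"spin": -0.12}]}}

```text
time: 28.72
tool_pos: [621.3, -37.7, 183.8]
tcp_rot: [180.0, -0.0, 44.6]
ft_force: [-0.2, 0.3, -0.7]
finger_gap: 49.9
grip_force: 0.0
```

{"name": "carry_out", "arguments": {"commands": [{"jaw": 0.05,"translation": [0,0,0],"spin": -0.12},{"jaw": 0.05,"translation": [0,0,0],"spin": -0.12},{"jaw": 0.05,"translation": [0,0,0],"spin": -0.12},{"jaw": 0.05,"translation": [0,0,0],"spin": -0.12},{"jaw": 0.05,"translation": [0,0,0],"spin": -0.12},{"jaw": 0.05,"translation": [0,0,0],"spin": -0.12},{"jaw": 0.05,"translation": [0,0,0],"spin": -0.12},{"jaw": 0.05,"translation": [0,0,0],"spin": -0.12}]}}

```text
time: 29.38
tool_pos: [621.1, -37.7, 183.4]
tcp_rot: [-180.0, 0.0, 99.6]
ft_force: [0.0, -0.6, -0.2]
finger_gap: 50.0
grip_force: 0.0
```

{"name": "carry_out", "arguments": {"commands": [{"jaw": 0.05,"translation": [-0.0393,0,0],"spin": 0},{"jaw": 0.05,"translation": [-0.0393,0,0],"spin": 0},{"jaw": 0.05,"translation": [-0.0393,0,0],"spin": 0},{"jaw": 0.05,"translation": [0,0,0],"spin": 0},{"jaw": 0.05,"translation": [0,0,0],"spin": 0},{"jaw": 0.05,"translation": [0,0,0.0325],"spin": 0},{"jaw": 0.05,"translation": [0,0,0.0325],"spin": 0},{"jaw": 0.05,"translation": [0,0,0],"spin": 0}]}}

```text
time: 30.05
tool_pos: [635.5, -151.4, 110.5]
tcp_rot: [-179.4, -0.3, 99.2]
ft_force: [-1.4, 0.5, -2.3]
finger_gap: 50.0
grip_force: 0.0
```

Run:
```python
from h import *
st();lever()
```

```text
t 30.05 board x 56.0 y -199.2 z 110.5 yaw-rel 90.5 gap 50.0 | F board [-1.3  0.7 -2.3] | q6 -27 rp [-179.4   -0.3]
scene 0.62 [341.3 245.7] q 0.15 resid 0.1
```

{"name": "carry_out", "arguments": {"commands": [{"jaw": 0.05,"translation": [-0.001,0.004,0],"spin": 0},{"jaw": 0.03,"translation": [0,0,0],"spin": 0},{"jaw": 0.02,"translation": [0,0,0],"spin": 0},{"jaw": 0.015,"translation": [0,0,0],"spin": 0},{"jaw": 0.015,"translation": [0,0,0],"spin": 0},{"jaw": 0.015,"translation": [0,0,0],"spin": 0},{"jaw": 0.015,"translation": [0,0,0],"spin": 0},{"jaw": 0.015,"translation": [0,0,0],"spin": 0}], "squeeze": 30}}

```text
time: 30.92
tool_pos: [644.8, -154.6, 119.6]
tcp_rot: [179.9, 0.1, 99.1]
ft_force: [-1.7, -1.2, 6.4]
finger_gap: 23.5
grip_force: 30.2
```

Run:
```python
from h import *
st()
```

```text
t 30.92 board x 64.7 y -203.8 z 119.6 yaw-rel 90.4 gap 23.5 | F board [-1.9 -0.9  6.4] | q6 -27 rp [1.799e+02 1.000e-01]
```

{"name": "carry_out", "arguments": {"commands": [{"jaw": 0.015,"translation": [-0.0038,0,0.0024],"spin": 0},{"jaw": 0.015,"translation": [-0.0036,0,0.0024],"spin": 0},{"jaw": 0.015,"translation": [-0.0034,0,0.0025],"spin": 0},{"jaw": 0.015,"translation": [-0.0032,0,0.0025],"spin": 0},{"jaw": 0.015,"translation": [-0.0031,0,0.0026],"spin": 0},{"jaw": 0.015,"translation": [0,0,0],"spin": 0},{"jaw": 0.015,"translation": [0,0,0],"spin": 0},{"jaw": 0.015,"translation": [0,0,0],"spin": 0}]}}

```text
time: 31.58
tool_pos: [647.0, -172.2, 106.5]
tcp_rot: [180.0, 0.1, 99.1]
ft_force: [-1.7, -4.5, 5.5]
finger_gap: 23.5
grip_force: 29.3
```

Run:
```python
from h import *
st()
```

```text
t 31.58 board x 64.2 y -221.5 z 106.5 yaw-rel 90.4 gap 23.5 | F board [-2.3 -4.2  5.5] | q6 -28 rp [1.8e+02 1.0e-01]
```

{"name": "carry_out", "arguments": {"commands": [{"jaw": 0.015,"translation": [-0.0018,0,0.0018],"spin": 0},{"jaw": 0.015,"translation": [-0.0017,0,0.0018],"spin": 0},{"jaw": 0.015,"translation": [-0.0016,0,0.0019],"spin": 0},{"jaw": 0.015,"translation": [-0.0015,0,0.0019],"spin": 0},{"jaw": 0.015,"translation": [0,0,0],"spin": 0},{"jaw": 0.015,"translation": [0,0,0],"spin": 0},{"jaw": 0.015,"translation": [0,0,0],"spin": 0},{"jaw": 0.015,"translation": [0,0,0],"spin": 0}]}}

```text
time: 32.25
tool_pos: [648.3, -178.6, 99.1]
tcp_rot: [179.9, 0.1, 99.1]
ft_force: [-1.6, -4.8, 4.9]
finger_gap: 23.6
grip_force: 29.5
```

```bash
cat >> h.py <<'E'
def lf():
    s=r.sense();p=np.array(s["tool_pos"]);f=np.array(s["ft_force"]);c,n=np.cos(B[2]),np.sin(B[2]);d=p[:2]-B[:2]
    y=-n*d[0]+c*d[1];z=p[2]+19;fy=-n*f[0]+c*f[1];a=np.arctan2(-160-y,z-64)
    print("t %.2f y %.1f z %.1f rho %.1f q %.3f  Ft(resist) %.1f Fr %.1f"%(s["time"],y,z,np.hypot(y+160,z-64),a-.35,fy*np.cos(a)+f[2]*np.sin(a),-fy*np.sin(a)+f[2]*np.cos(a)))
E
python3 -c "from h import *;lf()"
```

```text
t 32.25 y -228.0 z 118.1 rho 86.9 q 0.549  Ft(resist) 1.0 Fr 6.6
```

{"name": "carry_out", "arguments": {"commands": [{"jaw": 0.015,"translation": [-0.0014,0,0.0018],"spin": 0},{"jaw": 0.015,"translation": [-0.0014,0,0.0018],"spin": 0},{"jaw": 0.015,"translation": [-0.0013,0,0.0019],"spin": 0},{"jaw": 0.015,"translation": [-0.0013,0,0.0019],"spin": 0},{"jaw": 0.015,"translation": [0,0,0],"spin": 0},{"jaw": 0.015,"translation": [0,0,0],"spin": 0},{"jaw": 0.015,"translation": [0,0,0],"spin": 0},{"jaw": 0.015,"translation": [0,0,0],"spin": 0}]}}

```text
time: 32.92
tool_pos: [649.2, -183.6, 91.8]
tcp_rot: [179.9, 0.1, 99.1]
ft_force: [-1.6, -4.1, 6.3]
finger_gap: 23.9
grip_force: 29.3
```

```bash
python3 -c "from h import *;lf();lever()"
```

```text
t 32.92 y -233.1 z 110.8 rho 86.8 q 0.651  Ft(resist) 3.2 Fr 6.6
scene 0.55 [351.1 261.6] q 0.72 resid 1.4
```

{"name": "carry_out", "arguments": {"commands": [{"jaw": 0.015,"translation": [-0.0012,0,0.0019],"spin": 0},{"jaw": 0.015,"translation": [-0.0012,0,0.0019],"spin": 0},{"jaw": 0.015,"translation": [-0.0011,0,0.002],"spin": 0},{"jaw": 0.015,"translation": [-0.0011,0,0.002],"spin": 0},{"jaw": 0.015,"translation": [0,0,0],"spin": 0},{"jaw": 0.015,"translation": [0,0,0],"spin": 0},{"jaw": 0.015,"translation": [0,0,0],"spin": 0},{"jaw": 0.015,"translation": [0,0,0],"spin": 0}]}}

```text
time: 33.78
tool_pos: [650.0, -187.8, 84.3]
tcp_rot: [179.9, 0.1, 99.1]
ft_force: [-2.1, -2.2, 6.9]
finger_gap: 23.7
grip_force: 29.3
```

```bash
python3 -c "from h import *;lf();lever()"
```

```text
t 33.78 y -237.4 z 103.3 rho 86.8 q 0.751  Ft(resist) 5.3 Fr 4.7
scene 0.74 [352.6 262. ] q 0.75 resid 2.7
```

{"name": "carry_out", "arguments": {"commands": [{"jaw": 0.015,"translation": [-0.0018,0,0.0037],"spin": 0},{"jaw": 0.015,"translation": [-0.0017,0,0.0037],"spin": 0},{"jaw": 0.015,"translation": [-0.0014,0,0.0039],"spin": 0},{"jaw": 0.015,"translation": [-0.0013,0,0.0039],"spin": 0},{"jaw": 0.015,"translation": [-0.001,0,0.004],"spin": 0},{"jaw": 0.015,"translation": [-0.0009,0,0.004],"spin": 0},{"jaw": 0.015,"translation": [-0.0006,0,0.004],"spin": 0},{"jaw": 0.015,"translation": [-0.0005,0,0.004],"spin": 0}]}}

```text
time: 34.65
tool_pos: [651.4, -196.7, 51.9]
tcp_rot: [179.9, 0.0, 99.1]
ft_force: [-0.2, -1.5, 2.6]
finger_gap: 24.1
grip_force: 29.2
```

```bash
python3 -c "from h import *;lf()"
```

```text
t 34.65 y -246.3 z 70.9 rho 86.6 q 1.141  Ft(resist) 2.5 Fr 1.7
```

{"name": "carry_out", "arguments": {"commands": [{"jaw": 0.015,"translation": [0,0,0.004],"spin": 0},{"jaw": 0.015,"translation": [0,0,0.004],"spin": 0},{"jaw": 0.015,"translation": [0,0,0.002],"spin": 0},{"jaw": 0.015,"translation": [0,0,0],"spin": 0},{"jaw": 0.015,"translation": [0,0,0],"spin": 0},{"jaw": 0.015,"translation": [0,0,0],"spin": 0},{"jaw": 0.015,"translation": [0,0,0],"spin": 0},{"jaw": 0.015,"translation": [0,0,0],"spin": 0}]}}

```text
time: 35.32
tool_pos: [651.8, -196.6, 43.5]
tcp_rot: [179.9, 0.1, 99.1]
ft_force: [-4.0, -1.7, 14.6]
finger_gap: 23.8
grip_force: 31.5
```

```bash
python3 -c "from h import *;lf();lever()"
```

```text
t 35.32 y -246.3 z 62.5 rho 86.3 q 1.238  Ft(resist) 14.6 Fr 0.9
scene 0.69 [353.5 273.1] q 1.18 resid 2.7
```

{"name": "carry_out", "arguments": {"commands": [{"jaw": 0.015,"translation": [0,0,0.001],"spin": 0},{"jaw": 0.015,"translation": [0,0,0.001],"spin": 0},{"jaw": 0.015,"translation": [0,0,0],"spin": 0},{"jaw": 0.015,"translation": [0,0,-0.003],"spin": 0},{"jaw": 0.055,"translation": [0,0,0],"spin": 0},{"jaw": 0.055,"translation": [0,0,0],"spin": 0},{"jaw": 0.055,"translation": [0,0,0],"spin": 0},{"jaw": 0.055,"translation": [0,0,-0.02],"spin": 0}]}}

```text
time: 36.18
tool_pos: [647.0, -194.8, 56.5]
tcp_rot: [-179.5, -0.3, 99.1]
ft_force: [-0.9, 0.9, -1.5]
finger_gap: 55.3
grip_force: 0.0
```

{"name": "carry_out", "arguments": {"commands": [{"jaw": 0.055,"translation": [0,0,-0.04],"spin": 0},{"jaw": 0.055,"translation": [0,0,-0.04],"spin": 0},{"jaw": 0.055,"translation": [0,0,-0.04],"spin": 0},{"jaw": 0.055,"translation": [-0.03,0,-0.04],"spin": 0},{"jaw": 0.055,"translation": [-0.04,0,0],"spin": 0},{"jaw": 0.055,"translation": [-0.04,0,0],"spin": 0},{"jaw": 0.055,"translation": [0,0,0],"spin": 0},{"jaw": 0.055,"translation": [0,0,0],"spin": 0}]}}

```text
time: 36.85
tool_pos: [666.6, -302.3, 213.5]
tcp_rot: [-179.9, -0.1, 98.9]
ft_force: [0.4, 0.6, -0.5]
finger_gap: 55.2
grip_force: 0.0
```

Run:
```python
from h import *
st();lever()
p=r.snapshot("top");q=r.snapshot("scene")
a=cv2.resize(p["pixels"][165:265,230:370],(560,400),interpolation=cv2.INTER_CUBIC)
K=[[81,36+60,39],[81,36,39],[-51,36,39],[85,0,36],[-55,0,36]]
for x in proj(p,tf(B,K)): cv2.circle(a,tuple(int(v) for v in (x+.5-[230,165])*4-.5),3,(0,255,0),1)
b=cv2.resize(q["pixels"][190:290,300:360],(240,400),interpolation=cv2.INTER_CUBIC)
cv2.imwrite("pics/t9.png",np.hstack([a,b]))
```

```text
t 36.85 board x 63.9 y -353.1 z 213.5 yaw-rel 90.2 gap 55.2 | F board [ 0.5  0.5 -0.5] | q6 -37 rp [-1.799e+02 -1.000e-01]
scene 0.64 [355. 271.] q 1.09 resid 3.9
top 0.86 [354.4 191.7] q 0.85 resid 3.4
```

View pics/t9.png

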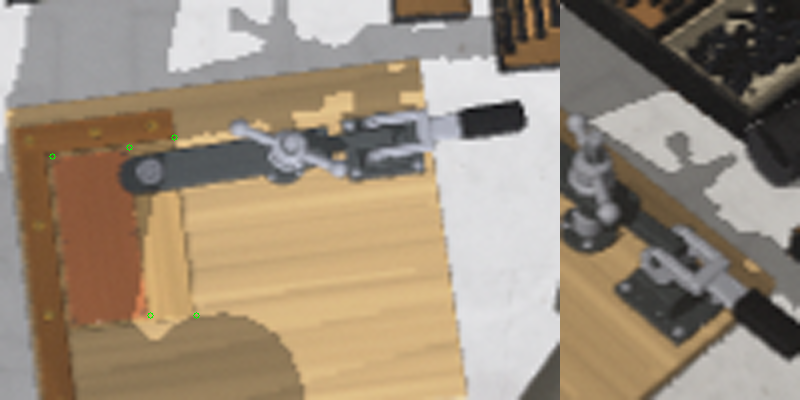

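{"name": "carry_out", "arguments": {"commands": [{"jaw": 0,"translation": [0.036,-0.001,0],"spin": 0},{"jaw": 0,"translation": [0.036,-0.001,0],"spin": 0},{"jaw": 0,"translation": [0.033,-0.001,0.03],"spin": 0},{"jaw": 0,"translation": [0,0,0.038],"spin": 0},{"jaw": 0,"translation": [0,0,0.038],"spin": 0},{"jaw": 0,"translation": [0,0,0.03],"spin": 0},{"jaw": 0,"translation": [0,0,0],"spin": 0},{"jaw": 0,"translation": [0,0,0],"spin": 0}]}}

```text
time: 37.82
tool_pos: [648.0, -197.9, 81.3]
tcp_rot: [-179.9, -0.0, 99.2]
ft_force: [-0.0, 0.4, 0.3]
finger_gap: -0.3
grip_force: 0.0
```

{"name": "carry_out", "arguments": {"commands": [{"jaw": 0,"translation": [0,0,0.002],"spin": 0},{"jaw": 0,"translation": [0,0,0.002],"spin": 0},{"jaw": 0,"translation": [0,0,0.001],"spin": 0},{"jaw": 0,"translation": [0,0,0.001],"spin": 0},{"jaw": 0,"translation": [0,0,0.001],"spin": 0},{"jaw": 0,"translation": [0,0,0.001],"spin": 0},{"jaw": 0,"translation": [0,0,0.001],"spin": 0},{"jaw": 0,"translation": [0,0,0],"spin": 0}]}}

```text
time: 38.48
tool_pos: [649.1, -199.1, 75.4]
tcp_rot: [179.9, 0.0, 99.1]
ft_force: [-5.0, 2.6, 12.7]
finger_gap: 0.4
grip_force: 6.0
```

```bash
python3 -c "from h import *;st()"
```

```text
t 38.48 board x 62.2 y -248.4 z 75.4 yaw-rel 90.4 gap 0.4 | F board [-4.6  3.3 12.7] | q6 -31 rp [179.9   0. ]
```

{"name": "carry_out", "arguments": {"commands": [{"jaw": 0,"translation": [0,0,0.001],"spin": 0},{"jaw": 0,"translation": [0,0,0.001],"spin": 0},{"jaw": 0,"translation": [0,0,0.001],"spin": 0},{"jaw": 0,"translation": [0,0,0],"spin": 0},{"jaw": 0,"translation": [0,0,0],"spin": 0},{"jaw": 0,"translation": [0,0,0],"spin": 0},{"jaw": 0,"translation": [0,0,0],"spin": 0},{"jaw": 0,"translation": [0,0,0],"spin": 0}]}}

```text
time: 39.15
tool_pos: [649.9, -199.1, 74.9]
tcp_rot: [179.8, 0.1, 99.1]
ft_force: [-11.0, 5.5, 25.4]
finger_gap: -0.2
grip_force: 12.8
```

Run:
```python
from h import *
st()
q=r.snapshot("scene");L=r.regions_of(q,"lever_grip")[0]["pixels"]
ys,xs=np.where(L);print(xs.mean(),ys.mean(),len(xs))
```

```text
t 39.15 board x 63.0 y -248.5 z 74.9 yaw-rel 90.4 gap -0.2 | F board [-10.1   7.1  25.4] | q6 -31 rp [1.798e+02 1.000e-01]
338.041095890411 261.26940639269407 219
```

{"name": "carry_out", "arguments": {"commands": [{"jaw": 0,"translation": [0,0,-0.01],"spin": 0},{"jaw": 0,"translation": [0,0,-0.035],"spin": 0},{"jaw": 0,"translation": [0,0,-0.035],"spin": 0},{"jaw": 0,"translation": [0,0,-0.035],"spin": 0},{"jaw": 0,"translation": [0,0,-0.02],"spin": 0},{"jaw": 0,"translation": [0,0,0],"spin": 0},{"jaw": 0,"translation": [0,0,0],"spin": 0},{"jaw": 0,"translation": [0,0,0],"spin": 0}]}}

```text
time: 39.92
tool_pos: [647.9, -199.0, 203.9]
tcp_rot: [-179.9, -0.0, 99.1]
ft_force: [-0.1, 0.8, -0.4]
finger_gap: 0.4
grip_force: 0.0
```

```bash
python3 -c "
from h import *
st();lever();print(r.hand_in())"
```

```text
t 39.92 board x 61.0 y -248.1 z 203.9 yaw-rel 90.4 gap 0.4 | F board [ 0.   0.8 -0.4] | q6 -31 rp [-179.9   -0. ]
scene 0.8 [353.2 274.3] q 1.23 resid 2.6
top 0.52 [353.1 192.5] q 0.76 resid 2.2
the job is handed in; nothing more can be done
None
```

I handed the job in at 39.9 s (no verdict came back) with the block pushed against both fences, the strap at its stop and the lever shut against its hard stop; the lever first resisted at about 0.65 rad, half its swing, and I estimate about 70 N at the foot, not measured.

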